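# Move the battery pack from the charger to its cradle in the tool case

### The job

Take the charged battery pack out of the charger by pinching its two side tabs together, and click it fully home, upright, in the empty sliding cradle in the open tool case, so that both tabs spring out again, then let go of it. Do it gently: never tug on a caught pack, ram it or crush its tabs, and leave the hammer, the plumb bob and the hook strip where they lie.

Things in the scene. Friction and masses are not known exactly. Their poses are not given: they have to be found in the camera images.
- pack: Battery pack, black plastic, 0.25 kg: a 34 (x) x 44 (y) mm block, 78 mm tall, with a 38 x 48 mm cap over its top 12 mm; the lowest 6 mm step in to 31 x 43 mm. Origin: centre of the underside, z up. Starts snapped into the charger, axes along the charger's. Two grey ribbed tabs stick out of its +x and -x sides. It fits its sockets either way round (half a turn).
- pads (a point): Point midway between the pack's two tab pads, 55 mm above its underside. Each pad is 18 mm wide (y) and 22 mm high, 44 to 66 mm above the underside; 52 mm over both at rest, 41 mm when both are fully in. Pinched with 15 to 40 N a side they are fully in and the pack can be carried by them; over 55 N a side (110 N in all) breaks them.
- tab_a (a joint): Tab on the pack's +x side: 0 m out (at rest or latched), 0.0055 m fully in. Slides straight inward against a spring, 4 N at rest, 12 N fully in. Low down it carries a catch 14 mm wide (y), flat top 16 mm above the underside, ramp below, which reaches 22 mm from the pack's middle when out and 16.5 mm when fully in.
- tab_b (a joint): The same tab on the pack's -x side: 0 m out, 0.0055 m fully in.
- charger: Grey desk charger, 110 (x) x 100 (y) x 45.5 mm high, fixed on the step. Origin: centre of its underside. The pack stands in a socket in its middle, floor 20 mm above the origin; two ledges hold the catches, so it lifts out straight up only with both tabs fully in, clear after 26 mm. More than 30 N between pack and charger breaks it.
- case: Open black tool case, 220 (x) x 260 (y) mm, walls 50 mm high, fixed on the step, lid folded out flat on its +x side. Origin: centre of its underside. A compartment with a grey sliding door fills its +y end (55 mm high). In the main part a grey cradle stands on an aluminium rail along the case's y. More than 30 N between pack and case or cradle breaks it.
- bay (a point): Middle of the cradle's travel at the height of its socket floor (20 mm above the case's underside), axes as the case's. The cradle is clamped anywhere up to 20 mm to the -y or +y side of here: its place is NOT measured, see or feel it. In x it is centred here. Home: the pack's underside on the socket floor, pack x along case x, tabs out under the ledges.
- deck (a point): On the case, 25.5 mm above bay: height of the cradle's top edge. Its socket, as the charger's, has a 37 (x) x 47 (y) mm mouth, chamfered 5 mm on the x sides and 1 mm on -y; catch ledges on the x sides, undersides 17.5 mm above the floor; outside 60 x 59 mm.
- wall_top (a point): On the case, 43.5 mm above bay: height of the cradle's +y end wall, which stands 18 mm above the other edges. Its flat inner face is 23.5 mm from the cradle's middle: a pack carried 2 to 10 mm above the deck towards +y meets it when 1.5 mm beyond the cradle's middle.
- hammer: Short steel claw hammer, dark rubber grip, 195 mm long, 24 mm high, lying on the step on the charger's -x side. Origin on its underside near the middle of its length, which runs along its y. Leave alone.
- plumb_bob: Chrome plumb bob, 102 mm long, 28 mm thick, lying along y in a pocket on the -x side of the case, below its rim. Origin on its underside. Leave alone.
- hook_strip: Aluminium picture hook strip, 150 (y) x 24 x 15 mm, lying in the case on the +x side of the cradle, below the rim. Origin: centre of its underside. Leave alone.
Things that resemble listed ones, but are neither listed nor needed, are in the scene too. Of the things shaped like the pack, the black one is meant.

How it is judged:
By the outcome, as a careful person would: the job done as asked, in the order asked, and still so for the second after the job is handed in, with the robot touching nothing.
It also fails if it takes over 48 s, if anything falls off the work surface, if the arm or the gripper's body presses on something with over 40 N, if the wrist force passes 120 N, or if a joint passes its speed limit or range.

### The arm

A 6-joint arm with a two-finger parallel gripper is mounted at the origin on the work surface. World frame = base frame: x ahead of the robot, y to its left, z up, the work surface at z = 0. Lengths are in m, angles in degrees, forces in N, time in s.
With the tool pointing down it reaches from about 0.3 to 0.75 m from the base axis. Payload 8.5 kg.
Tool frame: the origin (TCP) lies at the very end of the fingers, on their centre line; the grasp point (between the pads) lies 19 mm behind it; z points along the fingers, y is the direction in which the jaws open and shut (so a half turn about z gives the same grasp; the last joint's range is limited). The gripper opens to 85 mm and grips with 20 to 120 N. Pads are 22 mm wide; open, the fingers measure 114 mm over their backs; the gripper's body (76 mm by 85 mm) begins 54 mm behind the grasp point. The pads swing forward as they close: fully open they stand 13 mm farther back than shut.
Start: joints at [64.899, 21.807, 74.336, -0, 83.858, -12.336], TCP at [0.122, 0.536, 0.231] pointing down, gripper open.
Joint ranges: [-178.18, 178.18], [-50.72, 133.34], [12.68, 142.11], [-81.47, 261.47], [9.98, 163.14], [-165.26, 165.26]. Speed limits (degrees/s): [136.94, 136.94, 180, 180, 180, 180].

### API

Orientations are given as a 3x3 rotation matrix whose columns are the frame's x, y, z axes.
In Python, from rig import observe, get_image, calibration, close_job gives the robot as it stands.
- The arm moves only by the tool servo_tool, never from a script. Its argument "commands" is a list of rows, each an object with "delta_rot": the turn, a rotation vector about the world's x, y, z in units of 6 degrees (1.0 is 6 degrees), a list of three; "travel": the shift along the world's x, y, z in units of 30 mm (1.0 is 30 mm), a list of three; "fingers": the closure in counts, from 0 (fully open) to 255 (shut). A call has 1 to 8 rows; each row shifts and turns the pose as measured when the row begins; what a row does not reach is not made up. A row lasts 1/10 s, in which the tool goes at most 50 mm and 8.59 degrees, less where a joint would pass 70% of its speed; a pose out of reach is approached as far as the arm can. A call is refused whole if a number of a shift passes 1 or a number of a turn 1, either way. A call with a gripper value outside its range is refused whole. The fingers move at their own pace and stop on an object; "squeeze" is the grip in N (left out, the last holds). Time passes only in rows, so rows that do not move let the fingers close. It gives the time, the measured TCP pose, the force and the opening at its end, in the units of the state.
- observe(): the state, without advancing time (a new reading comes with each control period).
- get_image(name): name is "scene" or "top"; returns the picture (480x640x3 uint8, red, green, blue); there is no depth.
- calibration(name): a dict with "camera_matrix" (3x3 intrinsics, pixels), "distortion" ([k1, k2, p1, p2, k3] as OpenCV has them; the pictures are not rectified), "position" and "rotation" of the camera in the world. Camera axes: x right, y down, z forward; pixel columns grow to the right and rows downward; lengths in m; the calibration is good to about 2 mm. A picture is of the moment at which its call begins. calibration takes no time and is no camera call.
- close_job(): hands the job in, once; it reports no verdict.
The state is a dict: "time_s": time; "q": joint angles; "qvel": joint speeds; "joint_efforts": joint torques, N m; "position": TCP position; "tool_rot": TCP orientation; "ft_force": force on the tool from outside, world axes, zero at the start; "wrist_torque": the same for the moment, N m; "grip_width": finger opening in m.
Only numpy, scipy, OpenCV 4.12 (cv2) and the standard library are available. Lean on these libraries where they do the work, as an engineer would, in place of code of your own. Each camera call takes 0.05 s, during which the arm holds its last target.

## Working session

There is one attempt and no reset: what is moved stays moved. The work goes in short steps, Python scripts to look and compute and a tool call to move; the robot and the scene stay as the last step left them, time stands still between calls to the robot, and variables do not carry over. Pictures are saved under pics/ and viewed, and the job is handed in when it is done.

Besides the shell and the picture viewer there is one more tool, called as name(argument=value, ...) on one line, values as JSON. servo_tool: Moves the arm, as the interface text tells. Its arguments: {"type":"object","properties":{"commands":{"type":"array","items":{"type":"object","properties":{"delta_rot":{"type":"array","items":{"type":"number"}},"travel":{"type":"array","items":{"type":"number"}},"fingers":{"type":"number"}}}},"squeeze":{"type":"number"}},"required":["commands"]}

```bash
mkdir -p pics; ls
python3 - <<'E'
from rig import *
import cv2,json
for n in("scene","top"):
    cv2.imwrite(f"pics/{n}0.png",get_image(n)[:,:,::-1]); c=calibration(n); print(n,{k:(v.tolist() if hasattr(v,'tolist') else v) for k,v in c.items()})
print(observe())
E
```

```text
pics
scene {'camera_matrix': [[577.2161952127842, 0.0, 315.1450981623333], [0.0, 577.2161952127842, 227.17449332230842], [0.0, 0.0, 1.0]], 'distortion': [-0.18049413110379825, 0.0, 0.0, 0.0, 0.0], 'position': [1.2173461867245075, 0.734972165310509, 0.9202694658740836], 'rotation': [[-0.7296335164777996, 0.44268592698022646, -0.5212140651266981], [0.68365411798937, 0.4898969201898354, -0.5409418217744772], [0.01587383345058673, -0.7510194256090661, -0.660089269545727]]}
top {'camera_matrix': [[463.73773874219205, 0.0, 320.39053963487277], [0.0, 463.73773874219205, 234.58590135934014], [0.0, 0.0, 1.0]], 'distortion': [0.028261496526086605, 0.0, 0.0, 0.0, 0.0], 'position': [0.41496894716158694, 0.11231836198165197, 1.2334172823387153], 'rotation': [[0.022724136929310804, -0.9893974828749951, 0.14344418594506445], [-0.9996920865894469, -0.023918372863715738, -0.006606318944024324], [0.009967226858853267, -0.14324989466026333, -0.9896363585017315]]}
{'time_s': 0.1, 'q': array([ 6.48986855e+01,  2.18368972e+01,  7.43781204e+01,  1.62292278e-04,
        8.38576072e+01, -1.23364215e+01]), 'qvel': array([-0.05613981, -0.13010729, -0.09930877, -0.05633065,  0.1018304 ,
       -0.06171188]), 'joint_efforts': array([ 3.83626786e-03, -4.49219763e+01, -2.31655920e+01, -1.99854749e-04,
        3.73176517e-03,  1.56982480e-05]), 'position': array([0.12142099, 0.53617108, 0.23078918]), 'tool_rot': array([[-9.75284780e-01,  2.20950912e-01, -5.40267132e-04],
       [ 2.20951403e-01,  9.75284144e-01, -1.14663924e-03],
       [ 2.73562981e-04, -1.23767258e-03, -9.99999197e-01]]), 'ft_force': array([ 0.70805411,  0.25224026, -0.79518149]), 'wrist_torque': array([-0.02207801, -0.00867755, -0.00132917]), 'grip_width': 0.08531977469000741}
```

View pics/scene0.png

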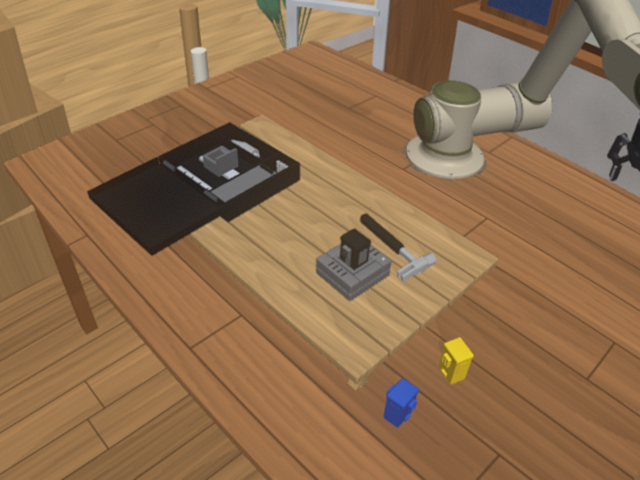

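View pics/top0.png

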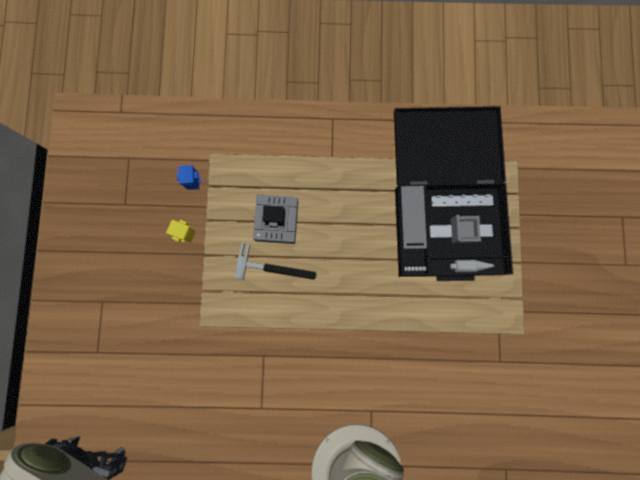

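Candidates for the pack are the black block in the charger (scene 355,248; top 274,215), the blue one (403,402; 188,177) and the yellow one (456,360; 180,231). By the description it's the black one. I'll check it in close crops.

Run:
```python
import cv2,numpy as np
s=cv2.imread("pics/scene0.png");t=cv2.imread("pics/top0.png")
def crop(im,x,y,w,h,k,n): cv2.imwrite(n,cv2.resize(im[y:y+h,x:x+w],None,fx=k,fy=k,interpolation=cv2.INTER_CUBIC))
crop(t,240,180,80,75,8,"pics/c_top_ch.png")
crop(t,385,175,135,110,5.9,"pics/c_top_case.png")
crop(s,300,215,110,90,7,"pics/c_sc_ch.png")
crop(s,150,115,160,110,5,"pics/c_sc_case.png")
```

```text
(no output)
```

View pics/c_top_ch.png

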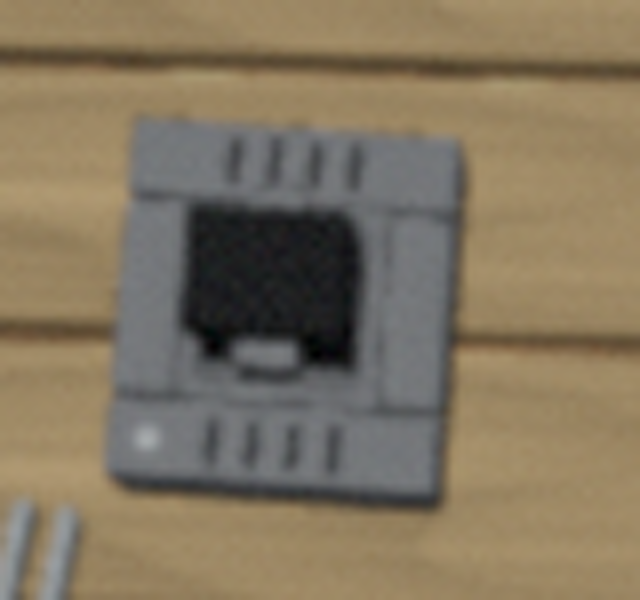

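View pics/c_top_case.png

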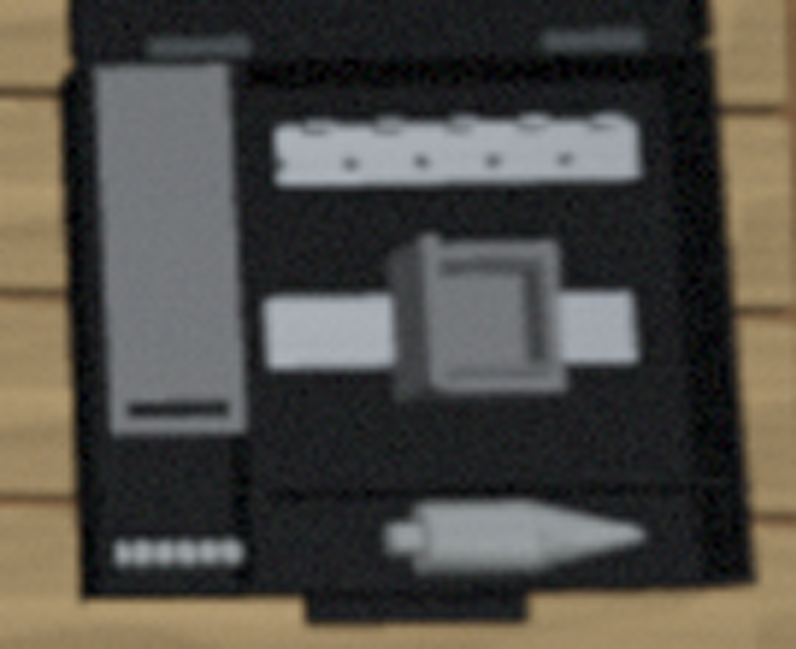

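View pics/c_sc_ch.png

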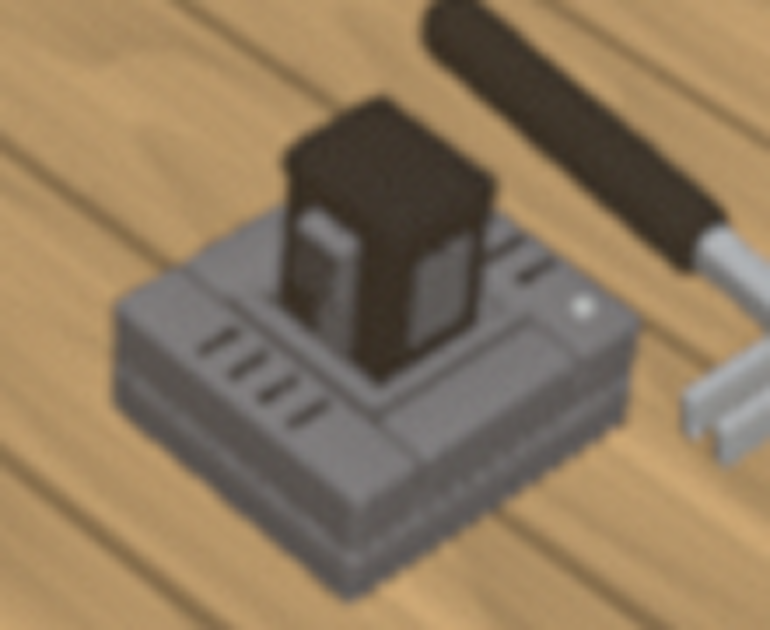

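View pics/c_sc_case.png

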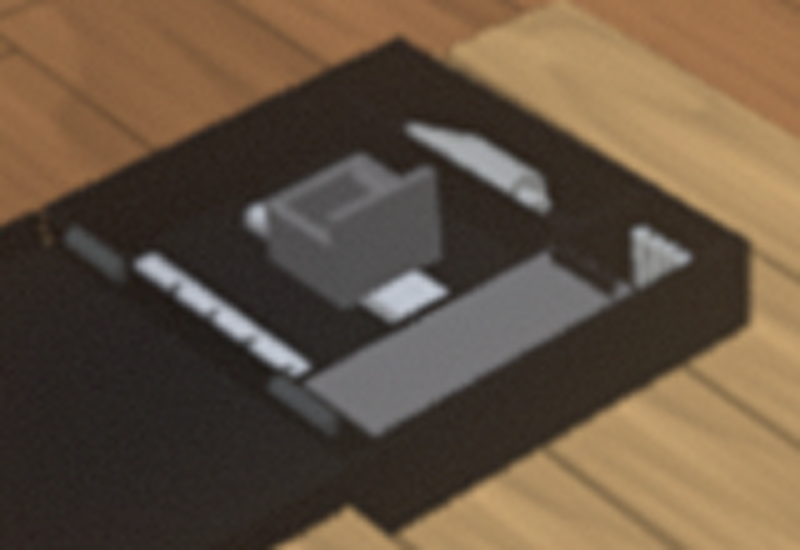

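The black pack sits in the charger with its tabs facing world ±x. The case's +y end, with the door, points to world +y. Next I'll fit the poses jointly in both views, with the step height unknown.

```bash
cat > h.py <<'E'
import cv2,numpy as np
from rig import *
C={n:calibration(n) for n in("scene","top")}
def proj(n,P):
    c=C[n];R=np.array(c['rotation']);t=np.array(c['position'])
    P=np.atleast_2d(P).astype(float)
    rv=cv2.Rodrigues(R.T)[0]
    return cv2.projectPoints(P,rv,-R.T@t,np.array(c['camera_matrix']),np.array(c['distortion']))[0][:,0]
def pose(p,L): # p x,y,z,yaw
    c,s=np.cos(p[3]),np.sin(p[3]);L=np.atleast_2d(L)
    return np.c_[p[0]+c*L[:,0]-s*L[:,1],p[1]+s*L[:,0]+c*L[:,1],p[2]+L[:,2]]
def uncrop(uv,k,off): return (np.array(uv)+.5)/k-.5+np.array(off)
def box(x0,x1,y0,y1,z0,z1):
    v=np.array([[x,y,z] for z in(z0,z1) for x,y in((x0,y0),(x1,y0),(x1,y1),(x0,y1))])
    return v,[(0,1),(1,2),(2,3),(3,0),(4,5),(5,6),(6,7),(7,4),(0,4),(1,5),(2,6),(3,7)]
def overlay(im,n,p,boxes,crop,k,name):
    x,y,w,h=crop
    o=cv2.resize(im[y:y+h,x:x+w],None,fx=k,fy=k,interpolation=cv2.INTER_CUBIC)
    for b,col in boxes:
        v,e=box(*b); u=(proj(n,pose(p,v))-[x,y]+.5)*k-.5
        for i,j in e: cv2.line(o,tuple(int(a) for a in u[i]),tuple(int(a) for a in u[j]),col,1,cv2.LINE_AA)
    cv2.imwrite(name,o)
E
cat > fit.py <<'E'
from h import *
from scipy.optimize import least_squares
T,S="top","scene"
ut=lambda u:uncrop(u,8,(240,180)); us=lambda u:uncrop(u,7,(300,215))
a,b,h=.055,.05,.0455
ch=[(T,(a,b,h),ut((135,120))),(T,(a,-b,h),ut((462,142))),(T,(-a,b,h),ut((110,470))),(T,(-a,-b,h),ut((438,490))),
(S,(a,-b,h),us((118,310))),(S,(a,b,h),us((352,505))),(S,(-a,b,h),us((637,325))),
(S,(a,-b,0),us((118,395))),(S,(a,b,0),us((348,598))),(S,(-a,b,0),us((628,415)))]
a,b,h=.019,.024,.098
ch+=[(T,(a,b,h),ut((188,205))),(T,(a,-b,h),ut((357,212))),(T,(-a,b,h),ut((182,333))),(T,(-a,-b,h),ut((350,338))),
(S,(a,-b,h),us((285,160))),(S,(-a,-b,h),us((380,97))),(S,(-a,b,h),us((493,190)))]
ct=lambda u:uncrop(u,5.9,(385,175)); cs=lambda u:uncrop(u,5,(150,115))
a,b,h=.11,.13,.05
ca=[(T,(-a,b,h),ct((82,598))),(T,(-a,-b,h),ct((752,582))),(T,(a,b,h),ct((63,78))),(T,(a,-b,h),ct((712,55))),
(S,(-a,-b,h),cs((400,38))),(S,(-a,b,h),cs((748,240))),(S,(-a,b,0),cs((748,325))),]
def fit(o,p0):
    f=lambda p:np.concatenate([proj(n,pose(p,L))[0]-u for n,L,u in o])
    r=least_squares(f,p0,loss='soft_l1',f_scale=.7); print(r.x,np.degrees(r.x[3]))
    for (n,L,u),e in zip(o,f(r.x).reshape(-1,2)): print(n,L,e.round(2))
    return r.x
pc=fit(ch,[.5,.25,.02,0]); pk=fit(ca,[.5,-.2,.02,0])
np.save("pc.npy",pc);np.save("pk.npy",pk)
s=cv2.imread("pics/scene0.png");t=cv2.imread("pics/top0.png")
G,R_,Y=(0,255,0),(0,0,255),(0,255,255)
B=[((-.055,.055,-.05,.05,0,.0455),G),((-.019,.019,-.024,.024,.086,.098),R_)]
overlay(t,T,pc,B,(240,180,80,75),8,"pics/o1.png");overlay(s,S,pc,B,(300,215,110,90),7,"pics/o2.png")
B=[((-.11,.11,-.13,.13,0,.05),G)]
overlay(t,T,pk,B,(385,175,135,110),5.9,"pics/o3.png");overlay(s,S,pk,B,(150,115,160,110),5,"pics/o4.png")
E
python3 fit.py
```

```text
[ 0.61105325  0.21386355  0.09546827 -0.03963553] -2.2709484269047646
top (0.055, 0.05, 0.0455) [-0.24 -0.47]
top (0.055, -0.05, 0.0455) [ 0.39 -0.58]
top (-0.055, 0.05, 0.0455) [-0.91  1.01]
top (-0.055, -0.05, 0.0455) [0.18 1.16]
scene (0.055, -0.05, 0.0455) [-1.57 -0.84]
scene (0.055, 0.05, 0.0455) [0.62 0.49]
scene (-0.055, 0.05, 0.0455) [ 1.15 -0.89]
scene (0.055, -0.05, 0) [-1.93  3.42]
scene (0.055, 0.05, 0) [-0.2   3.56]
scene (-0.055, 0.05, 0) [0.01 2.57]
top (0.019, 0.024, 0.098) [ 0.3  -0.27]
top (0.019, -0.024, 0.098) [0.17 0.19]
top (-0.019, 0.024, 0.098) [-0.28  0.1 ]
top (-0.019, -0.024, 0.098) [-0.18  0.81]
scene (0.019, -0.024, 0.098) [-1.4  -0.64]
scene (-0.019, -0.024, 0.098) [-0.33 -0.23]
scene (-0.019, 0.024, 0.098) [ 1.3  -0.43]
[ 0.5946632  -0.20982119  0.09860357  0.0466995 ] 2.6756845390552257
top (-0.11, 0.13, 0.05) [2.42 0.21]
top (-0.11, -0.13, 0.05) [0.3  0.47]
top (0.11, 0.13, 0.05) [ 1.17 -3.42]
top (0.11, -0.13, 0.05) [-0.55 -1.97]
scene (-0.11, -0.13, 0.05) [ 0.02 -0.23]
scene (-0.11, 0.13, 0.05) [1.33 0.36]
scene (-0.11, 0.13, 0) [1.33 0.63]
```

```bash
cat > tri.py <<'E'
from h import *
from scipy.optimize import least_squares
def tri(ut,us):
    f=lambda P:np.r_[proj("top",P)[0]-ut,proj("scene",P)[0]-us]
    r=least_squares(f,[.6,0,.1]); return r.x.round(4),np.abs(r.fun).max().round(2)
if __name__=="__main__":
    t8=lambda u:uncrop(u,8,(240,180)); s7=lambda u:uncrop(u,7,(300,215))
    for n,a,b in [("chg +x-y",(462,142),(118,310)),("chg -x+y",(110,470),(637,325)),("LED",(147,437),(582,308)),("pack +x-y",(357,212),(285,160)),("pack -x+y",(182,333),(493,190)),("pack-x-y",(350,338),(380,97))]: print(n,tri(t8(a),s7(b)))
    print("step corner near -x? top(203,326)/( )")
    ct=lambda u:uncrop(u,5.9,(385,175)); cs=lambda u:uncrop(u,5,(150,115))
    for n,a,b in [("case -x-y",(752,582),(400,38)),("case -x+y",(82,598),(748,240)),("wall -x",(437,392),(435,167)),("bob tip",(645,533),(407,125)),("door +x+y",(95,65),(378,435)),("door -x -y",(245,432),(550,250)),("strip -y",(640,180),(137,262))]: print(n,tri(ct(a),cs(b)))
    # step corners full image
    print(tri((209,154),(355,383)), tri((202,327),(497,262)))
E
python3 tri.py
```

```text
chg +x-y (array([0.6624, 0.1635, 0.139 ]), np.float64(0.33))
chg -x+y (array([0.5604, 0.2647, 0.1392]), np.float64(0.23))
LED (array([0.5703, 0.2531, 0.1438]), np.float64(0.01))
pack +x-y (array([0.6286, 0.1908, 0.1929]), np.float64(0.58))
pack -x+y (array([0.5941, 0.2374, 0.1921]), np.float64(0.36))
pack-x-y (array([0.5921, 0.1912, 0.194 ]), np.float64(0.46))
step corner near -x? top(203,326)/( )
case -x-y (array([ 0.4918, -0.344 ,  0.1488]), np.float64(0.08))
case -x+y (array([ 0.4813, -0.0817,  0.1517]), np.float64(1.5))
wall -x (array([ 0.563 , -0.2173,  0.1627]), np.float64(0.09))
bob tip (array([ 0.5126, -0.3137,  0.119 ]), np.float64(0.15))
door +x+y (array([ 0.6952, -0.0847,  0.1504]), np.float64(0.01))
door -x -y (array([ 0.5486, -0.1472,  0.144 ]), np.float64(0.76))
strip -y (array([ 0.6666, -0.3265,  0.099 ]), np.float64(1.29))
(array([0.7829, 0.3908, 0.0889]), np.float64(0.84)) (array([0.3482, 0.3869, 0.0831]), np.float64(0.28))
```

View pics/o2.png

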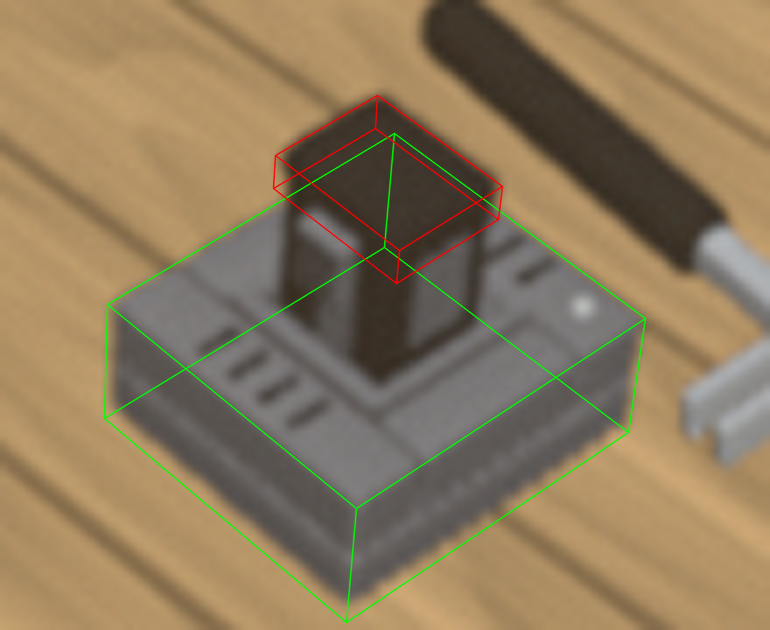

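View pics/o1.png

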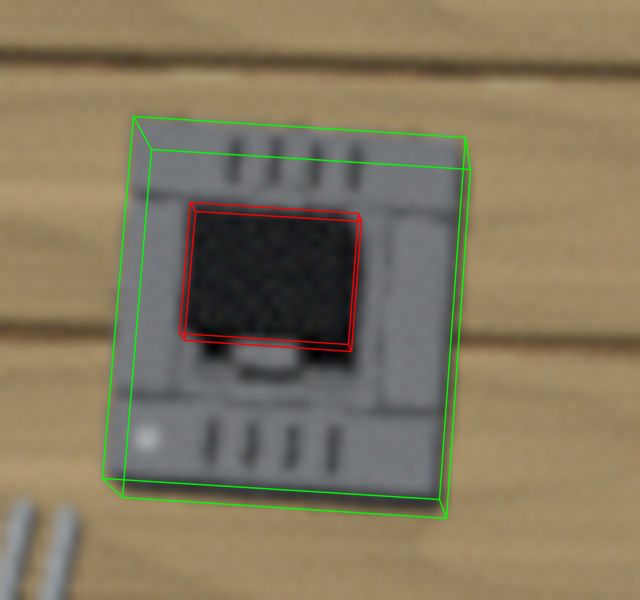

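View pics/o3.png

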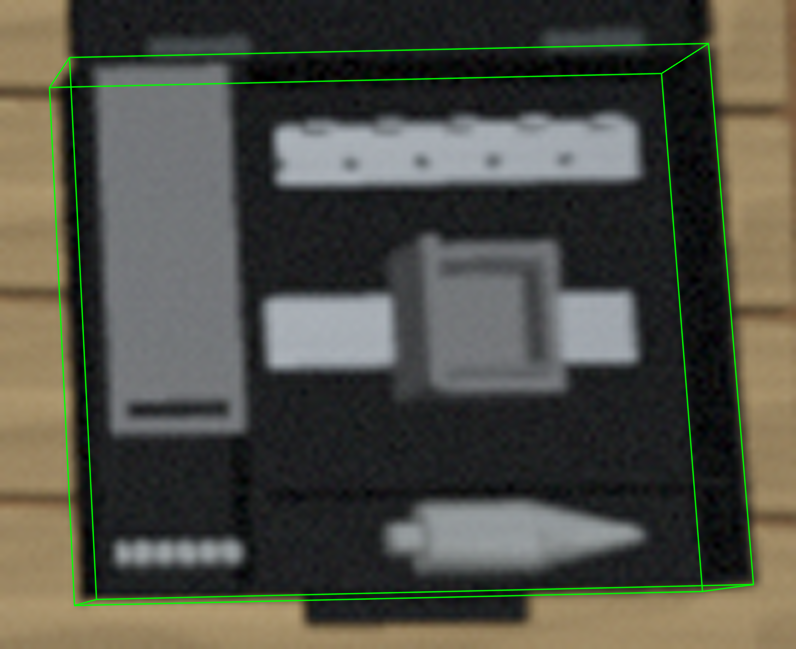

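View pics/o4.png

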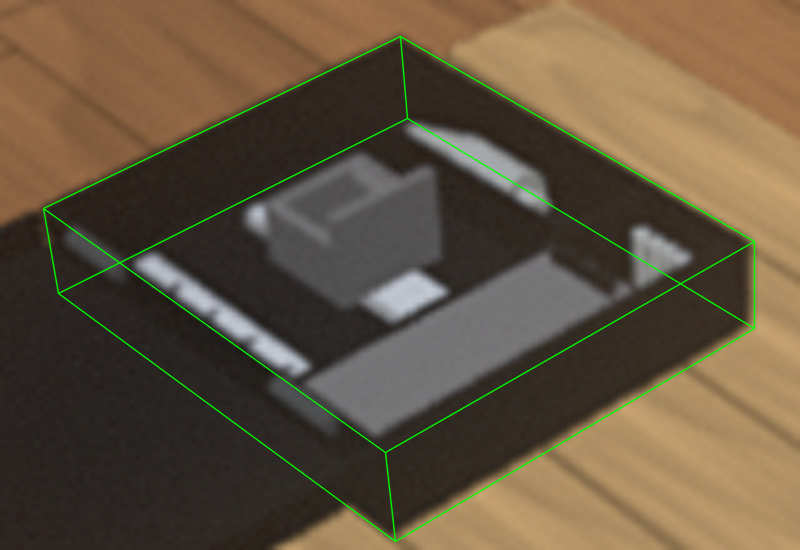

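Run:
```python
from h import *
t=np.mean([get_image("top").astype(float) for _ in range(4)],0)[:,:,::-1]
s=np.mean([get_image("scene").astype(float) for _ in range(4)],0)[:,:,::-1]
np.save("t.npy",t);np.save("s.npy",s)
def crop(im,x,y,w,h,k,n):
    c=np.clip((im[y:y+h,x:x+w]-10)*1.6,0,255).astype(np.uint8)
    cv2.imwrite(n,cv2.resize(c,None,fx=k,fy=k,interpolation=cv2.INTER_CUBIC))
crop(t,425,205,70,50,11,"pics/d1.png"); crop(s,190,135,65,50,12,"pics/d2.png")
```

```text
(no output)
```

View pics/d1.png

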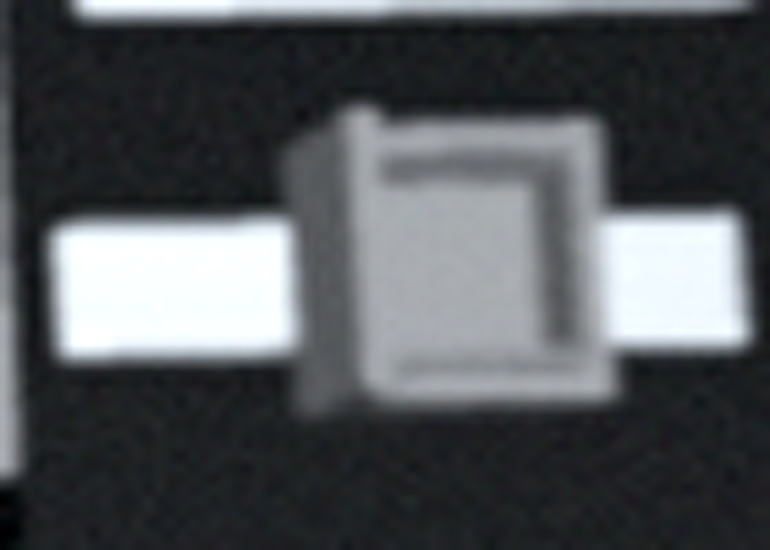

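View pics/d2.png

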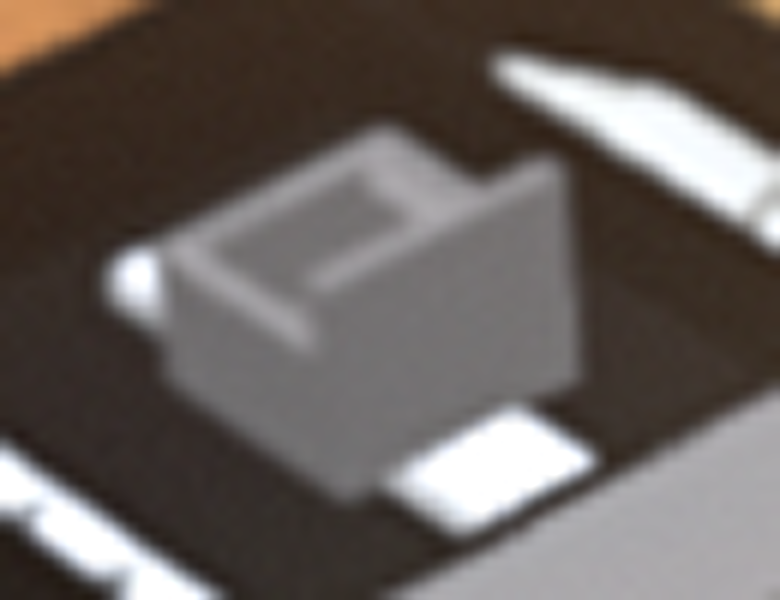

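```bash
cat > fit2.py <<'E'
from h import *
from scipy.optimize import least_squares
T,S="top","scene"
d1=lambda u:uncrop(u,11,(425,205)); d2=lambda u:uncrop(u,12,(190,135))
x,yp,ym,yi=.03,.0295,-.0295,.0235
o=[(T,(x,yp,.0635),d1((345,102))),(T,(x,ym,.0455),d1((602,117))),(T,(-x,ym,.0455),d1((620,402))),(T,(-x,yp,.0635),d1((357,400))),
(S,(-x,yp,.0635),d2((568,157))),(S,(-x,ym,.0455),d2((385,122))),(S,(x,ym,.0455),d2((168,240))),(S,(x,yi,.0455),d2((315,352)))]
def fit(o,p0):
    f=lambda p:np.concatenate([proj(n,pose(p,L))[0]-u for n,L,u in o])
    r=least_squares(f,p0,loss='soft_l1',f_scale=.7); print(r.x,np.degrees(r.x[3]))
    for (n,L,u),e in zip(o,f(r.x).reshape(-1,2)): print(n,L,e.round(2))
    return r.x
p=fit(o,[.6,-.25,.095,.045]); np.save("pcr.npy",p)
for z in(.093,.096,.099):
  f=lambda q:np.concatenate([proj(n,pose((q[0],q[1],z,q[2]),L))[0]-u for n,L,u in o])
  r=least_squares(f,[.6,-.25,.04],loss='soft_l1',f_scale=.7);print(z,r.x,r.cost)
B=[((-.03,.03,-.0295,.0295,.007,.0455),(0,255,0)),((-.03,.03,.0235,.0295,.0455,.0635),(0,0,255)),((-.0185,.0185,-.0235,.0235,.0455,.0455),(0,255,255))]
t=np.load("t.npy").astype(np.uint8);s=np.load("s.npy").astype(np.uint8)
overlay(t,T,p,B,(425,205,70,50),11,"pics/e1.png");overlay(s,S,p,B,(190,135,65,50),12,"pics/e2.png")
E
python3 fit2.py
```

```text
[ 0.59573358 -0.24251913  0.10152941  0.04281554] 2.4531498418620012
top (0.03, 0.0295, 0.0635) [0.21 0.95]
top (0.03, -0.0295, 0.0455) [-0.62  0.52]
top (-0.03, -0.0295, 0.0455) [-0.51 -0.41]
top (-0.03, 0.0295, 0.0635) [ 0.71 -0.77]
scene (-0.03, 0.0295, 0.0635) [-0.01  0.33]
scene (-0.03, -0.0295, 0.0455) [ 0.35 -0.05]
scene (0.03, -0.0295, 0.0455) [-1.27 -0.08]
scene (0.03, 0.0235, 0.0455) [ 0.13 -0.38]
0.093 [ 0.59484071 -0.24606012  0.0430244 ] 7.660851234927891
0.096 [ 0.5948683  -0.24515391  0.04374439] 4.905433231149467
0.099 [ 0.59513621 -0.24394122  0.04417664] 2.7104283549053223
```

```bash
python3 -c "
import cv2,numpy as np
a=cv2.imread('pics/e1.png');b=cv2.imread('pics/e2.png')
c=np.zeros((600,780,3),np.uint8)
a=cv2.resize(a,(420,300));b=cv2.resize(b,(390,300))
c=np.vstack([np.pad(a,((0,0),(0,0),(0,0))),np.pad(b,((0,0),(0,30),(0,0)))]);c=cv2.resize(c,(800,1142)) if 0 else c
cv2.imwrite('pics/e12.png',c)"
```

```text
(no output)
```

View pics/e12.png

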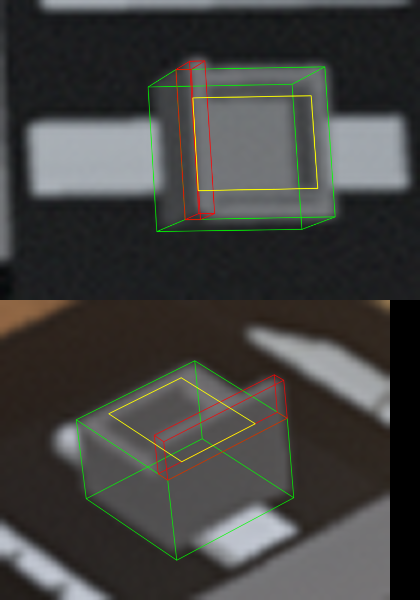

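servo_tool(commands=[{"travel": [0.95,-0.62,0.3],"delta_rot": [0,0,-0.8],"fingers": 0},{"travel": [0.95,-0.62,0.3],"delta_rot": [0,0,-0.8],"fingers": 0},{"travel": [0.95,-0.62,0.2],"delta_rot": [0,0,-0.8],"fingers": 0},{"travel": [0.95,-0.62,0],"delta_rot": [0,0,-0.8],"fingers": 0},{"travel": [0.95,-0.62,0],"delta_rot": [0,0,-0.8],"fingers": 0},{"travel": [0.95,-0.62,0],"delta_rot": [0,0,-0.8],"fingers": 0},{"travel": [0.95,-0.62,0],"delta_rot": [0,0,-0.8],"fingers": 0},{"travel": [0.95,-0.62,0],"delta_rot": [0,0,-0.8],"fingers": 0}], squeeze=40)

```text
time_s: 1.3
position: [0.3539, 0.3829, 0.2565]
tool_rot: [[-0.613, 0.79, 0.001], [0.79, 0.613, 0.001], [0.001, 0.001, -1.0]]
ft_force: [-0.3, 1.1, -0.2]
grip_width: 0.0855
```

servo_tool(commands=[{"travel": [0.95,-0.62,0],"delta_rot": [0,0,-0.8],"fingers": 0},{"travel": [0.95,-0.62,0],"delta_rot": [0,0,-0.8],"fingers": 0},{"travel": [0.95,-0.62,0],"delta_rot": [0,0,-0.8],"fingers": 0},{"travel": [0.95,-0.62,0],"delta_rot": [0,0,-0.8],"fingers": 0},{"travel": [0.95,-0.62,0],"delta_rot": [0,0,-0.8],"fingers": 0},{"travel": [0.95,-0.62,0],"delta_rot": [0,0,-0.8],"fingers": 0},{"travel": [0.95,-0.62,0],"delta_rot": [0,0,-0.8],"fingers": 0},{"travel": [0.95,-0.62,0],"delta_rot": [0,0,-0.8],"fingers": 0}])

```text
time_s: 2.1
position: [0.5908, 0.2262, 0.257]
tool_rot: [[0.04, 0.999, 0.002], [0.999, -0.04, 0.001], [0.001, 0.002, -1.0]]
ft_force: [0.2, 0.2, -0.6]
grip_width: 0.0852
```

servo_tool(commands=[{"travel": [0.6,-0.4,0],"fingers": 0},{"travel": [0,0,-0.6],"fingers": 60},{"travel": [0,0,-0.5],"fingers": 60},{"travel": [0,0,0],"fingers": 60}])

```text
validation failed for argument at $.co...
```

Run:
```python
from h import *
print(observe()['position'],observe()['grip_width'],observe()['tool_rot'])
t=get_image("top")[:,:,::-1];s=get_image("scene")[:,:,::-1]
f=lambda im,x,y,w,h,k:cv2.resize(im[y:y+h,x:x+w],None,fx=k,fy=k,interpolation=cv2.INTER_CUBIC)
cv2.imwrite("pics/f1.png",np.hstack([f(t,220,160,110,130,3.6),f(s,290,160,110,130,3.6)]))
```

```text
[0.59082775 0.22620165 0.25698928] 0.08519215103879138 [[ 0.04043348  0.99917944  0.00236406]
 [ 0.99918142 -0.04043636  0.00118094]
 [ 0.00127557  0.00231437 -0.99999651]]
```

View pics/f1.png

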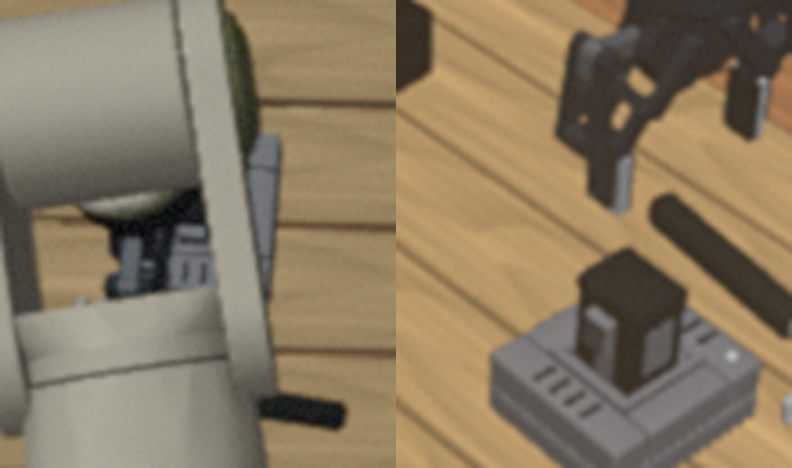

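The servo call was rejected, probably because delta_rot was missing, so I'll include every field. The top view is blocked by the arm, but the scene view shows the fingers and pack clearly.

servo_tool(commands=[{"travel": [0.66,-0.4,0],"delta_rot": [0,0,0],"fingers": 40},{"travel": [0,0,-0.6],"delta_rot": [0,0,0],"fingers": 40},{"travel": [0,0,-0.5],"delta_rot": [0,0,0],"fingers": 40},{"travel": [0,0,0],"delta_rot": [0,0,0],"fingers": 40}])

```text
time_s: 2.6
position: [0.612, 0.2127, 0.2218]
tool_rot: [[0.04, 0.999, 0.001], [0.999, -0.04, 0.001], [0.001, 0.001, -1.0]]
ft_force: [0.4, 0.6, -0.4]
grip_width: 0.0723
```

Run:
```python
from h import *
o=observe();p=o['position'];R=o['tool_rot'];w=o['grip_width'];print(p,w)
s=get_image("scene")[:,:,::-1]; x,y,w_,h,k=310,160,90,100,6
c=cv2.resize(s[y:y+h,x:x+w_],None,fx=k,fy=k,interpolation=cv2.INTER_CUBIC)
# nominal tip points: inner pad edges at TCP plane
for sx in(-1,1):
  for sy in(-1,1):
    for b in (0,.013):
      P=p+R@np.array([sy*.011,sx*w/2,-b]); u=(proj("scene",P)[0]-[x,y]+.5)*k-.5
      cv2.circle(c,tuple(int(a) for a in u),3,(0,0,255) if b==0 else (0,255,0),-1); 
cv2.imwrite("pics/f2.png",c)
```

```text
[0.61201752 0.21271891 0.22175822] 0.07228244723557208
```

View pics/f2.png

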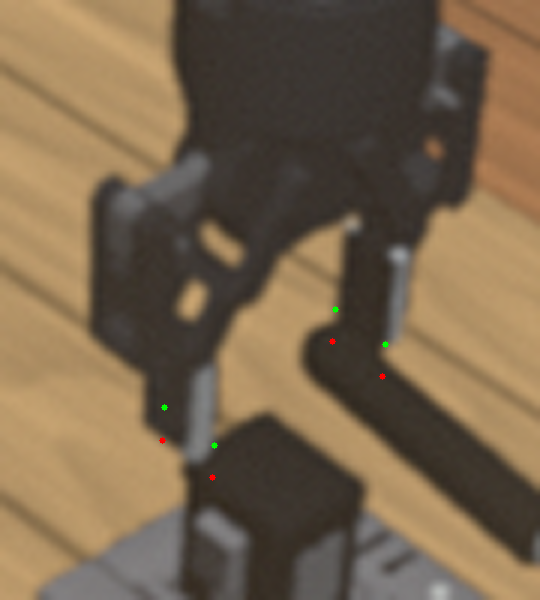

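servo_tool(commands=[{"travel": [0,0,-0.6],"delta_rot": [0,0,0],"fingers": 40},{"travel": [0,0,-0.6],"delta_rot": [0,0,0],"fingers": 40},{"travel": [0,0,-0.5],"delta_rot": [0,0,0],"fingers": 60},{"travel": [0,0,-0.4],"delta_rot": [0,0,0],"fingers": 85},{"travel": [0,0,-0.2],"delta_rot": [0,0,0],"fingers": 85},{"travel": [0,0,0],"delta_rot": [0,0,0],"fingers": 85}])

```text
time_s: 3.25
position: [0.6123, 0.2157, 0.1584]
tool_rot: [[0.034, 0.999, 0.013], [0.999, -0.034, 0.003], [0.004, 0.013, -1.0]]
ft_force: [-0.9, -0.0, -0.9]
grip_width: 0.0571
```

Run:
```python
from h import *
o=observe();p=o['position'];w=o['grip_width'];print(p,w,o['ft_force'])
s=get_image("scene")[:,:,::-1]; x,y,w_,h,k=310,190,90,100,6
c=cv2.resize(s[y:y+h,x:x+w_],None,fx=k,fy=k,interpolation=cv2.INTER_CUBIC)
cv2.imwrite("pics/f3.png",c)
```

```text
[0.61232285 0.21566525 0.15842131] 0.05708141365783395 [-0.91560919 -0.00242284 -0.9362348 ]
```

View pics/f3.png

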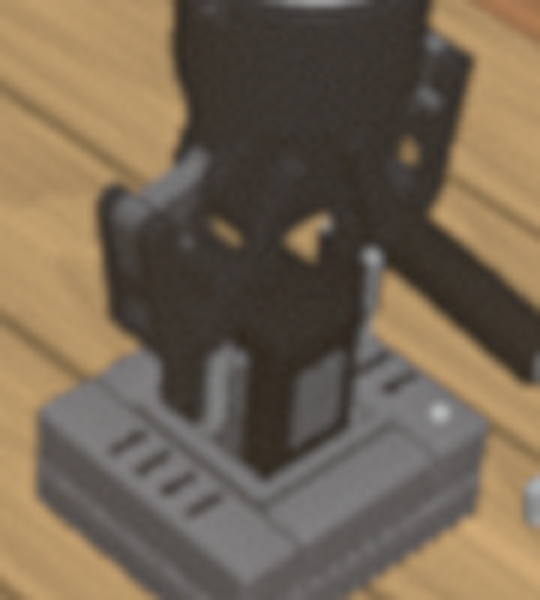

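servo_tool(commands=[{"travel": [-0.04,-0.05,-0.15],"delta_rot": [-0.03,0.124,-0.05],"fingers": 85},{"travel": [0,0,-0.12],"delta_rot": [0,0,0],"fingers": 85},{"travel": [0,0,0],"delta_rot": [0,0,0],"fingers": 85}])

```text
time_s: 3.6
position: [0.6119, 0.2142, 0.1522]
tool_rot: [[0.04, 0.999, 0.003], [0.999, -0.04, 0.0], [0.001, 0.003, -1.0]]
ft_force: [-0.5, 0.1, 1.3]
grip_width: 0.0569
```

servo_tool(commands=[{"travel": [0,0,-0.05],"delta_rot": [0,0.028,0],"fingers": 100},{"travel": [0,0,0],"delta_rot": [0,0,0],"fingers": 105},{"travel": [0,0,0],"delta_rot": [0,0,0],"fingers": 105}])

```text
time_s: 3.9
position: [0.6119, 0.2142, 0.1509]
tool_rot: [[0.04, 0.999, -0.0], [0.999, -0.04, 0.001], [0.001, -0.0, -1.0]]
ft_force: [0.2, 0.2, 0.1]
grip_width: 0.0502
```

Run:
```python
from h import *
o=observe();print(o['position'],o['grip_width'],o['ft_force'])
```

```text
[0.61194746 0.21423864 0.15091237] 0.050233494467427864 [0.16962202 0.18095417 0.08048694]
```

servo_tool(commands=[{"travel": [0,0,0],"delta_rot": [0,0,0],"fingers": 118},{"travel": [0,0,0],"delta_rot": [0,0,0],"fingers": 130},{"travel": [0,0,0],"delta_rot": [0,0,0],"fingers": 140},{"travel": [0,0,0],"delta_rot": [0,0,0],"fingers": 150},{"travel": [0,0,0],"delta_rot": [0,0,0],"fingers": 150}], squeeze=40)

```text
time_s: 4.4
position: [0.6126, 0.2143, 0.1531]
tool_rot: [[0.04, 0.999, 0.004], [0.999, -0.04, 0.001], [0.001, 0.003, -1.0]]
ft_force: [-0.8, 0.2, 1.6]
grip_width: 0.0377
```

The reported width of 37.7 mm is below the expected 41 mm, so I'll look before pulling.

Run:
```python
from h import *
o=observe();print(o['position'],o['grip_width'],o['ft_force'],o['wrist_torque'])
s=np.mean([get_image("scene").astype(float) for _ in range(2)],0)[:,:,::-1]; x,y,w_,h,k=325,210,65,75,8
c=cv2.resize(np.clip(s[y:y+h,x:x+w_]*1.5,0,255).astype(np.uint8),None,fx=k,fy=k,interpolation=cv2.INTER_CUBIC)
cv2.imwrite("pics/f4.png",c); print(observe()['position'],observe()['grip_width'])
```

```text
[0.61260226 0.21433379 0.15306833] 0.03766502741861878 [-0.82044217  0.24894899  1.62540487] [ 0.02661678  0.0002647  -0.08291599]
[0.61262413 0.2143109  0.15307379] 0.03789256727858919
```

View pics/f4.png

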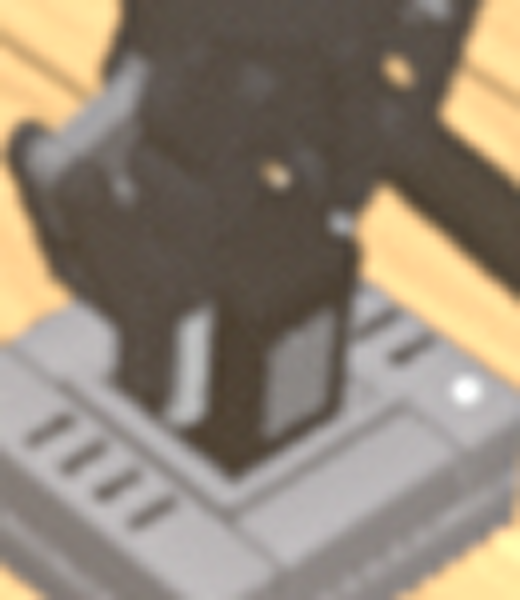

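The fingers cover both tabs squarely, about 10 mm above the charger. I'll lift 3 mm gently and check the force.

servo_tool(commands=[{"travel": [0,0,0.05],"delta_rot": [0,0.03,0],"fingers": 150},{"travel": [0,0,0.05],"delta_rot": [0,0,0],"fingers": 150}])

```text
time_s: 4.7
position: [0.612, 0.2142, 0.1546]
tool_rot: [[0.04, 0.999, -0.003], [0.999, -0.04, 0.001], [0.0, -0.003, -1.0]]
ft_force: [0.5, 0.0, -2.5]
grip_width: 0.0383
```

servo_tool(commands=[{"travel": [0,0,0.1],"delta_rot": [0,0,0],"fingers": 150},{"travel": [0,0,0.1],"delta_rot": [0,0,0],"fingers": 150}])

```text
time_s: 4.9
position: [0.6116, 0.2141, 0.1598]
tool_rot: [[0.04, 0.999, -0.006], [0.999, -0.04, 0.0], [-0.0, -0.006, -1.0]]
ft_force: [-0.5, 0.2, -1.9]
grip_width: 0.0375
```

servo_tool(commands=[{"travel": [0.02,0,0.2],"delta_rot": [0,-0.05,0],"fingers": 150},{"travel": [0,0,0.3],"delta_rot": [0,0,0],"fingers": 150},{"travel": [0,0,0.3],"delta_rot": [0,0,0],"fingers": 150},{"travel": [0,0,0.4],"delta_rot": [0,0,0],"fingers": 150},{"travel": [0,0,0.5],"delta_rot": [0,0,0],"fingers": 150},{"travel": [0,0,0.5],"delta_rot": [0,0,0],"fingers": 150}])

```text
time_s: 5.5
position: [0.6117, 0.214, 0.2303]
tool_rot: [[0.04, 0.999, -0.001], [0.999, -0.04, -0.0], [-0.0, -0.001, -1.0]]
ft_force: [0.3, -0.6, -2.4]
grip_width: 0.0378
```

Run:
```python
from h import *
o=observe();print(o['position'],o['grip_width'],o['ft_force'])
s=np.mean([get_image("scene").astype(float) for _ in range(2)],0)[:,:,::-1]; x,y,w_,h,k=310,180,95,110,5
c=cv2.resize(np.clip(s[y:y+h,x:x+w_]*1.3,0,255).astype(np.uint8),None,fx=k,fy=k,interpolation=cv2.INTER_CUBIC)
cv2.imwrite("pics/f5.png",c)
```

```text
[0.61166611 0.21399875 0.23030927] 0.03781477468188742 [ 0.34898257 -0.62402379 -2.44799349]
```

View pics/f5.png

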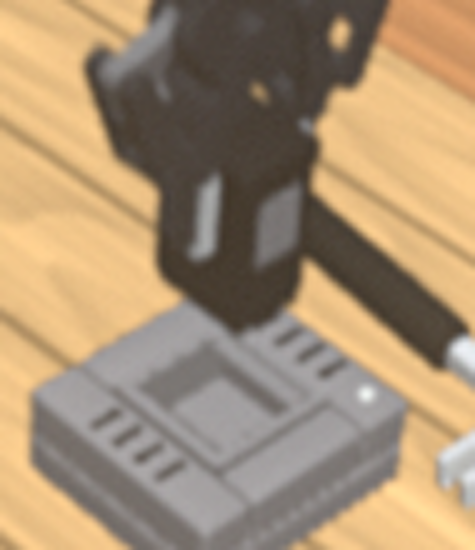

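The pack is out, upright, and carried with 2.4 N on the wrist. Home TCP height is about 0.153. Now I'll carry it at height to the -y side of the cradle.

servo_tool(commands=[{"travel": [-0.03,-0.4,0.1],"delta_rot": [0,0,0.05],"fingers": 150},{"travel": [-0.03,-0.8,0.1],"delta_rot": [0,0,0.05],"fingers": 150},{"travel": [-0.03,-0.9,0],"delta_rot": [0,0,0.05],"fingers": 150},{"travel": [-0.03,-0.9,0],"delta_rot": [0,0,0.05],"fingers": 150},{"travel": [-0.03,-0.9,0],"delta_rot": [0,0,0.05],"fingers": 150},{"travel": [-0.03,-0.9,0],"delta_rot": [0,0,0.05],"fingers": 150},{"travel": [-0.03,-0.9,0],"delta_rot": [0,0,0.05],"fingers": 150},{"travel": [-0.03,-0.9,0],"delta_rot": [0,0,0.05],"fingers": 150}])

```text
time_s: 6.4
position: [0.6012, 0.0068, 0.235]
tool_rot: [[-0.009, 1.0, -0.004], [1.0, 0.009, 0.0], [0.0, -0.004, -1.0]]
ft_force: [0.8, 0.1, -2.8]
grip_width: 0.0377
```

servo_tool(commands=[{"travel": [-0.03,-0.9,0],"delta_rot": [0,-0.03,0.05],"fingers": 150},{"travel": [-0.03,-0.9,0],"delta_rot": [0,0,0.05],"fingers": 150},{"travel": [-0.03,-0.9,0],"delta_rot": [0,0,0.05],"fingers": 150},{"travel": [-0.03,-0.9,0],"delta_rot": [0,0,0.05],"fingers": 150},{"travel": [-0.03,-0.9,0],"delta_rot": [0,0,0.05],"fingers": 150},{"travel": [-0.03,-0.9,0],"delta_rot": [0,0,0.05],"fingers": 150},{"travel": [-0.03,-0.9,0],"delta_rot": [0,0,0],"fingers": 150},{"travel": [-0.03,-0.9,0],"delta_rot": [0,0,0],"fingers": 150}])

```text
time_s: 7.2
position: [0.5873, -0.2238, 0.2315]
tool_rot: [[-0.04, 0.999, -0.009], [0.999, 0.04, 0.002], [0.002, -0.009, -1.0]]
ft_force: [0.4, -0.5, -3.5]
grip_width: 0.038
```

servo_tool(commands=[{"travel": [0.3,-0.6,0],"delta_rot": [0.02,-0.086,0.03],"fingers": 150},{"travel": [0,-0.4,0],"delta_rot": [0,0,0],"fingers": 150},{"travel": [0,0,0],"delta_rot": [0,0,0],"fingers": 150}])

```text
time_s: 7.5
position: [0.5936, -0.2599, 0.2296]
tool_rot: [[-0.039, 0.999, -0.003], [0.999, 0.039, 0.005], [0.005, -0.003, -1.0]]
ft_force: [-0.5, 0.7, -3.5]
grip_width: 0.0377
```

```bash
cat > look.py <<'E'
from h import *
import sys
o=observe();print(o['time_s'],o['position'],o['grip_width'],o['ft_force'],o['tool_rot'][:,2],np.degrees(np.arctan2(o['tool_rot'][1,1],o['tool_rot'][0,1])))
f=lambda im,x,y,w,h,k:cv2.resize(np.clip(im[y:y+h,x:x+w]*1.4,0,255).astype(np.uint8),None,fx=k,fy=k,interpolation=cv2.INTER_CUBIC)
t=get_image("top")[:,:,::-1];s=get_image("scene")[:,:,::-1]
cv2.imwrite(sys.argv[1],np.hstack([f(s,165,75,110,130,4.5),f(t,425,185,70,130,4.5)]))
E
python3 look.py pics/g1.png
```

```text
7.5 [ 0.59359772 -0.25991837  0.22956793] 0.03768050038273277 [-0.51440139  0.6586265  -3.45798859] [-0.00331658  0.00485361 -0.99998272] 2.2106885703661905
```

View pics/g1.png

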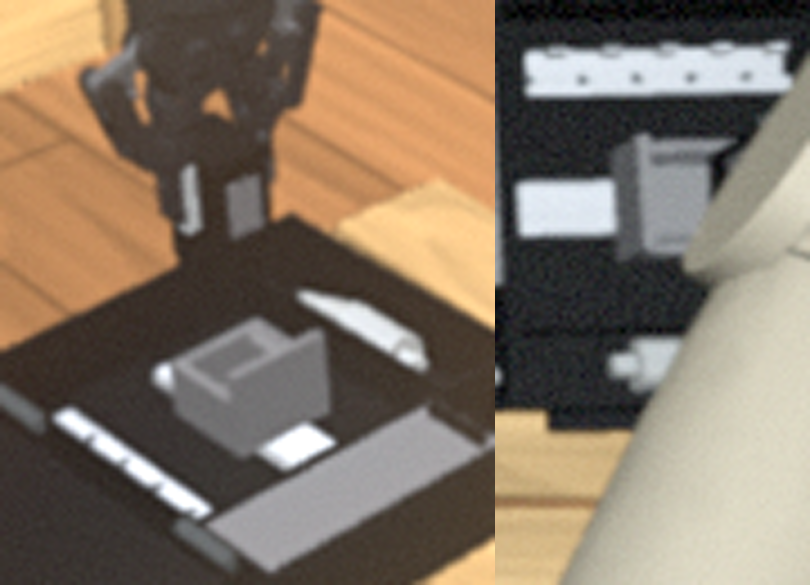

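servo_tool(commands=[{"travel": [0.08,0.1,-0.5],"delta_rot": [-0.047,-0.03,0.04],"fingers": 150},{"travel": [0,0,-0.5],"delta_rot": [0,0,0],"fingers": 150},{"travel": [0,0,-0.35],"delta_rot": [0,0,0],"fingers": 150},{"travel": [0,0,0],"delta_rot": [0,0,0],"fingers": 150}])

```text
time_s: 8.0
position: [0.5961, -0.2506, 0.1893]
tool_rot: [[-0.049, 0.999, 0.001], [0.999, 0.049, 0.0], [0.0, 0.001, -1.0]]
ft_force: [-0.8, -0.7, -2.3]
grip_width: 0.0378
```

```bash
python3 look.py pics/g2.png
```

```text
8.0 [ 0.59607923 -0.2506106   0.18933789] 0.03780263841676283 [-0.79982798 -0.65727125 -2.31154141] [ 8.97956945e-04  2.91200711e-04 -9.99999554e-01] 2.8086085642916037
```

View pics/g2.png

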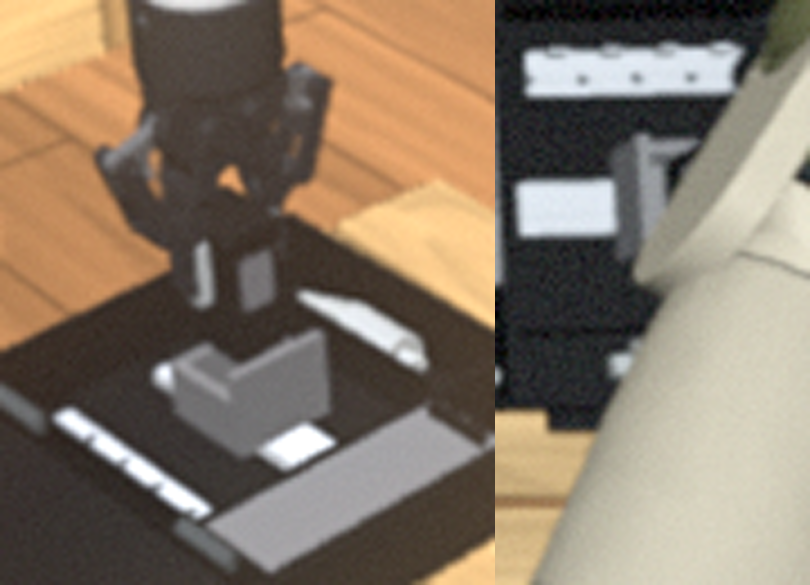

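servo_tool(commands=[{"travel": [0,0,-0.2],"delta_rot": [0,0.01,-0.04],"fingers": 150},{"travel": [0,0.1,0],"delta_rot": [0,0,0],"fingers": 150},{"travel": [0,0.06,0],"delta_rot": [0,0,0],"fingers": 150}])

```text
time_s: 8.4
position: [0.5972, -0.2464, 0.1863]
tool_rot: [[-0.044, 0.999, 0.005], [0.999, 0.044, -0.003], [-0.003, 0.005, -1.0]]
ft_force: [-0.9, 0.2, -1.7]
grip_width: 0.0377
```

servo_tool(commands=[{"travel": [0,0.05,0],"delta_rot": [0,0,0],"fingers": 150}])

```text
time_s: 8.5
position: [0.5972, -0.2447, 0.1866]
tool_rot: [[-0.044, 0.999, 0.005], [0.999, 0.044, -0.003], [-0.003, 0.005, -1.0]]
ft_force: [-0.9, 0.7, -2.7]
grip_width: 0.0375
```

servo_tool(commands=[{"travel": [0,0.05,0],"delta_rot": [0,0,0],"fingers": 150}])

```text
time_s: 8.6
position: [0.5973, -0.2431, 0.1868]
tool_rot: [[-0.044, 0.999, 0.005], [0.999, 0.044, -0.003], [-0.004, 0.005, -1.0]]
ft_force: [0.3, 0.5, -3.3]
grip_width: 0.038
```

servo_tool(commands=[{"travel": [-0.03,0.03,-0.08],"delta_rot": [0.03,0.045,0],"fingers": 150}])

```text
time_s: 8.7
position: [0.5965, -0.242, 0.1848]
tool_rot: [[-0.044, 0.999, 0.001], [0.999, 0.044, -0.001], [-0.001, 0.001, -1.0]]
ft_force: [1.4, -0.6, -2.1]
grip_width: 0.0376
```

servo_tool(commands=[{"travel": [0,0.04,0],"delta_rot": [0,0,0],"fingers": 150}])

```text
time_s: 8.8
position: [0.5964, -0.2415, 0.1846]
tool_rot: [[-0.044, 0.999, 0.001], [0.999, 0.044, -0.002], [-0.002, 0.001, -1.0]]
ft_force: [-0.5, -5.7, -4.7]
grip_width: 0.038
```

servo_tool(commands=[{"travel": [0,0.04,0],"delta_rot": [0,0,0],"fingers": 150}])

```text
time_s: 8.9
position: [0.5963, -0.2414, 0.1846]
tool_rot: [[-0.043, 0.999, 0.001], [0.999, 0.043, -0.004], [-0.004, 0.001, -1.0]]
ft_force: [0.1, -5.2, -2.1]
grip_width: 0.0375
```

I felt the wall at y = -0.2414, which agrees with the visual fit (-0.243 + 0.0015). I'll back off 1.5 mm, square up and check.

servo_tool(commands=[{"travel": [0,-0.05,0],"delta_rot": [0.03,0,0],"fingers": 150},{"travel": [0,0,0],"delta_rot": [0,0,0],"fingers": 150}])

```text
time_s: 9.1
position: [0.5963, -0.2429, 0.1845]
tool_rot: [[-0.043, 0.999, 0.001], [0.999, 0.043, -0.0], [-0.0, 0.001, -1.0]]
ft_force: [-0.3, -0.5, -2.6]
grip_width: 0.0374
```

```bash
python3 look.py pics/g3.png
```

```text
9.1 [ 0.59626642 -0.24286921  0.18450716] 0.03740283753160458 [-0.30425799 -0.4711521  -2.60699474] [ 8.82694994e-04 -1.84096660e-04 -9.99999593e-01] 2.469144725619171
```

View pics/g3.png

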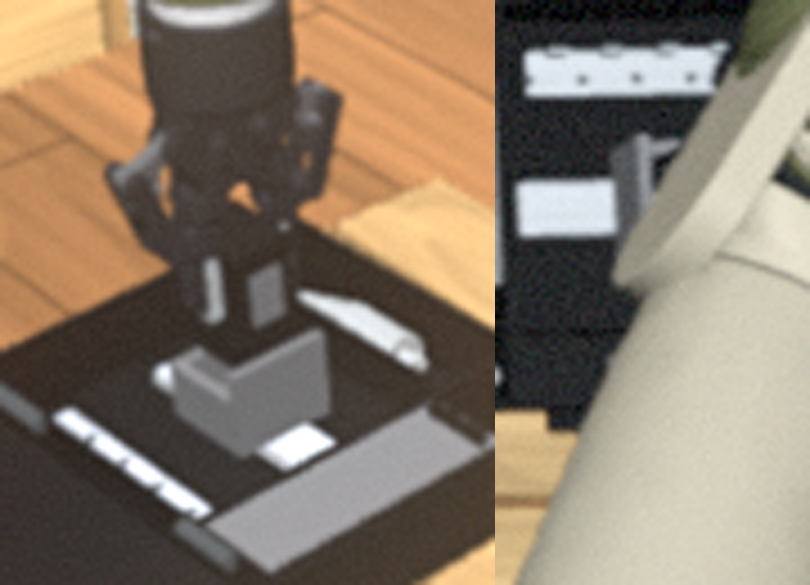

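servo_tool(commands=[{"travel": [0,0,-0.1],"delta_rot": [0,0,0],"fingers": 150},{"travel": [0,0,-0.1],"delta_rot": [0,0,0],"fingers": 150}])

```text
time_s: 9.4
position: [0.5964, -0.2423, 0.1785]
tool_rot: [[-0.044, 0.999, 0.001], [0.999, 0.044, -0.0], [-0.0, 0.001, -1.0]]
ft_force: [-0.0, -0.3, -2.6]
grip_width: 0.0376
```

servo_tool(commands=[{"travel": [0,0,-0.07],"delta_rot": [0,0,0],"fingers": 150}])

```text
time_s: 9.5
position: [0.5964, -0.242, 0.176]
tool_rot: [[-0.044, 0.999, 0.001], [0.999, 0.044, 0.0], [0.0, 0.001, -1.0]]
ft_force: [-0.3, 0.4, -1.6]
grip_width: 0.0376
```

servo_tool(commands=[{"travel": [0,0,-0.07],"delta_rot": [0,0,0],"fingers": 150}])

```text
time_s: 9.6
position: [0.5964, -0.242, 0.1736]
tool_rot: [[-0.044, 0.999, 0.001], [0.999, 0.044, 0.0], [0.0, 0.001, -1.0]]
ft_force: [0.1, -1.0, -3.3]
grip_width: 0.0377
```

servo_tool(commands=[{"travel": [0,-0.03,-0.05],"delta_rot": [0,0,0],"fingers": 150},{"travel": [0,0,-0.07],"delta_rot": [0,0,0],"fingers": 150}])

```text
time_s: 9.8
position: [0.5963, -0.2429, 0.1695]
tool_rot: [[-0.044, 0.999, 0.001], [0.999, 0.044, 0.001], [0.001, 0.001, -1.0]]
ft_force: [0.1, 0.5, -2.9]
grip_width: 0.0377
```

servo_tool(commands=[{"travel": [0,-0.01,-0.07],"delta_rot": [0,0,0],"fingers": 150}])

```text
time_s: 9.9
position: [0.5964, -0.2432, 0.1672]
tool_rot: [[-0.044, 0.999, 0.001], [0.999, 0.044, 0.001], [0.001, 0.001, -1.0]]
ft_force: [-0.2, 0.0, -2.6]
grip_width: 0.0375
```

servo_tool(commands=[{"travel": [0,-0.01,-0.07],"delta_rot": [0,0,0],"fingers": 150}])

```text
time_s: 10.0
position: [0.5963, -0.2435, 0.1649]
tool_rot: [[-0.044, 0.999, 0.001], [0.999, 0.044, 0.001], [0.001, 0.001, -1.0]]
ft_force: [0.3, -0.7, -1.9]
grip_width: 0.0376
```

servo_tool(commands=[{"travel": [0,-0.01,-0.07],"delta_rot": [0,0,0],"fingers": 150}])

```text
time_s: 10.1
position: [0.5963, -0.2438, 0.1626]
tool_rot: [[-0.044, 0.999, 0.001], [0.999, 0.044, 0.001], [0.001, 0.001, -1.0]]
ft_force: [0.7, -0.8, -2.5]
grip_width: 0.0377
```

servo_tool(commands=[{"travel": [0,0.02,-0.07],"delta_rot": [0,0,0],"fingers": 150}])

```text
time_s: 10.2
position: [0.5963, -0.2433, 0.1603]
tool_rot: [[-0.044, 0.999, 0.001], [0.999, 0.044, 0.001], [0.001, 0.001, -1.0]]
ft_force: [-0.1, -0.0, -2.2]
grip_width: 0.0375
```

servo_tool(commands=[{"travel": [0,0,-0.07],"delta_rot": [0,0,0],"fingers": 150}])

```text
time_s: 10.3
position: [0.5963, -0.2432, 0.158]
tool_rot: [[-0.044, 0.999, 0.001], [0.999, 0.044, 0.001], [0.001, 0.001, -1.0]]
ft_force: [-0.3, -0.4, -2.7]
grip_width: 0.0382
```

servo_tool(commands=[{"travel": [0,0,-0.06],"delta_rot": [0,0,0],"fingers": 150}])

```text
time_s: 10.4
position: [0.5963, -0.2432, 0.156]
tool_rot: [[-0.044, 0.999, 0.001], [0.999, 0.044, 0.001], [0.001, 0.001, -1.0]]
ft_force: [0.3, 1.1, -3.0]
grip_width: 0.038
```

servo_tool(commands=[{"travel": [0,0,-0.04],"delta_rot": [0,0,0],"fingers": 150}])

```text
time_s: 10.5
position: [0.5963, -0.2432, 0.1545]
tool_rot: [[-0.044, 0.999, 0.0], [0.999, 0.044, 0.001], [0.001, 0.0, -1.0]]
ft_force: [0.3, -0.4, -1.7]
grip_width: 0.0376
```

servo_tool(commands=[{"travel": [0,0,-0.04],"delta_rot": [0,0,0],"fingers": 150}])

```text
time_s: 10.6
position: [0.5963, -0.2431, 0.1533]
tool_rot: [[-0.044, 0.999, 0.0], [0.999, 0.044, 0.001], [0.001, 0.001, -1.0]]
ft_force: [0.2, 0.1, -2.0]
grip_width: 0.0377
```

servo_tool(commands=[{"travel": [0,0,-0.03],"delta_rot": [0,0,0],"fingers": 150}])

```text
time_s: 10.7
position: [0.5964, -0.2432, 0.153]
tool_rot: [[-0.044, 0.999, 0.001], [0.999, 0.044, 0.0], [0.0, 0.001, -1.0]]
ft_force: [-3.3, 0.7, 6.9]
grip_width: 0.0377
```

Floor contact came at z = 0.153, the same as the starting height in the charger. Now I'll release, with a slight downward bias because the pads swing back as they open.

servo_tool(commands=[{"travel": [0,0,-0.03],"delta_rot": [0,0,0],"fingers": 125},{"travel": [0,0,-0.02],"delta_rot": [0,0,0],"fingers": 105},{"travel": [0,0,0],"delta_rot": [0,0,0],"fingers": 85},{"travel": [0,0,0],"delta_rot": [0,0,0],"fingers": 70}])

```text
time_s: 11.1
position: [0.5966, -0.2434, 0.1517]
tool_rot: [[-0.044, 0.999, 0.002], [0.999, 0.044, -0.0], [-0.0, 0.002, -1.0]]
ft_force: [0.1, 0.0, 0.1]
grip_width: 0.0619
```

```bash
python3 look.py pics/g4.png
```

```text
11.1 [ 0.59664793 -0.24336826  0.15174161] 0.0618983583068903 [0.12367712 0.03832198 0.11927555] [ 2.20014936e-03 -1.95052940e-04 -9.99997561e-01] 2.5188376619906276
```

View pics/g4.png

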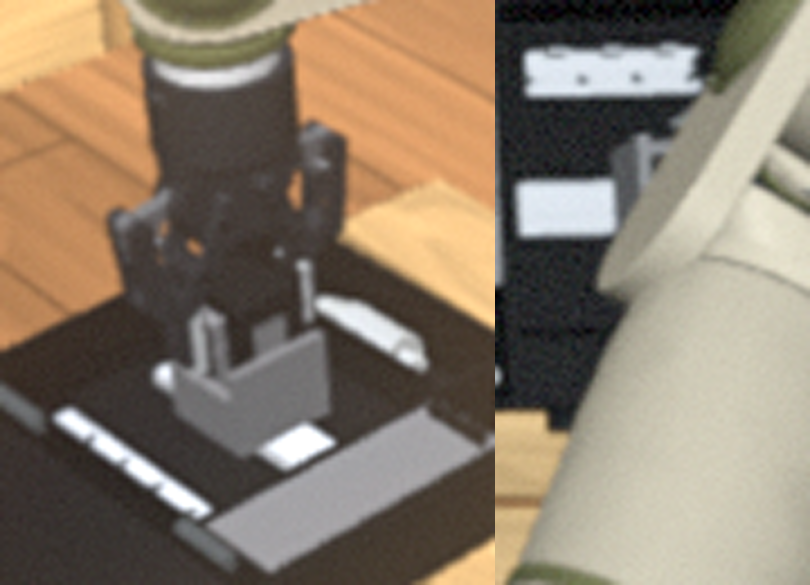

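servo_tool(commands=[{"travel": [0,0,0.1],"delta_rot": [0,0,0],"fingers": 40},{"travel": [0,0,0.3],"delta_rot": [0,0,0],"fingers": 40},{"travel": [0,0,0.5],"delta_rot": [0,0,0],"fingers": 40},{"travel": [0,0,0.7],"delta_rot": [0,0,0],"fingers": 40},{"travel": [0,0,0.8],"delta_rot": [0,0,0],"fingers": 40},{"travel": [0,0,0.8],"delta_rot": [0,0,0],"fingers": 40}])

```text
time_s: 11.8
position: [0.5956, -0.2428, 0.2512]
tool_rot: [[-0.044, 0.999, -0.001], [0.999, 0.044, 0.002], [0.002, -0.001, -1.0]]
ft_force: [-0.6, -0.7, -0.6]
grip_width: 0.0717
```

servo_tool(commands=[{"travel": [-0.6,0.9,0.5],"delta_rot": [0,0,0],"fingers": 40},{"travel": [-0.6,0.9,0],"delta_rot": [0,0,0],"fingers": 40},{"travel": [-0.6,0.9,0],"delta_rot": [0,0,0],"fingers": 40},{"travel": [-0.6,0.9,0],"delta_rot": [0,0,0],"fingers": 40},{"travel": [-0.6,0.9,0],"delta_rot": [0,0,0],"fingers": 40},{"travel": [-0.6,0.9,0],"delta_rot": [0,0,0],"fingers": 40},{"travel": [-0.6,0.9,0],"delta_rot": [0,0,0],"fingers": 40},{"travel": [0,0,0],"delta_rot": [0,0,0],"fingers": 40}])

```text
time_s: 12.6
position: [0.465, -0.0487, 0.2775]
tool_rot: [[-0.042, 0.999, 0.014], [0.999, 0.042, -0.006], [-0.006, 0.014, -1.0]]
ft_force: [0.6, -0.0, 0.0]
grip_width: 0.072
```

Run:
```python
from h import *
o=observe();print(o['time_s'],o['position'],o['ft_force'])
t=np.mean([get_image("top").astype(float) for _ in range(4)],0)[:,:,::-1]
s=np.mean([get_image("scene").astype(float) for _ in range(4)],0)[:,:,::-1]
t0=np.load("t.npy");s0=np.load("s.npy")
f=lambda im,x,y,w,h,k:cv2.resize(np.clip(im[y:y+h,x:x+w]*1.7,0,255).astype(np.uint8),None,fx=k,fy=k,interpolation=cv2.INTER_CUBIC)
cv2.imwrite("pics/h1.png",np.vstack([np.hstack([f(t,435,200,60,50,6),f(s,190,120,65,50,6)]),np.hstack([f(t0,245,190,60,50,6),f(s0,325,215,65,50,6)])]))
# model overlay: pack at home in cradle frame
p=np.load("pcr.npy").copy(); p[:2]=[.5957,-.2430]
B=[((-.019,.019,-.024,.024,.086,.098),(0,255,0)),((.0255,.0265,-.009,.009,.064,.086),(0,0,255)),((-.0265,-.0255,-.009,.009,.064,.086),(0,0,255))]
for n,im,c,k,nm in(("top",t,(435,200,60,50),8,"pics/h2.png"),("scene",s,(190,120,65,50),8,"pics/h3.png")):
    overlay(np.clip(im*1.7,0,255).astype(np.uint8),n,p,B,c,k,nm)
```

```text
12.6 [ 0.46501273 -0.04866794  0.27752513] [ 0.59308765 -0.02426164  0.01399816]
```

View pics/h1.png

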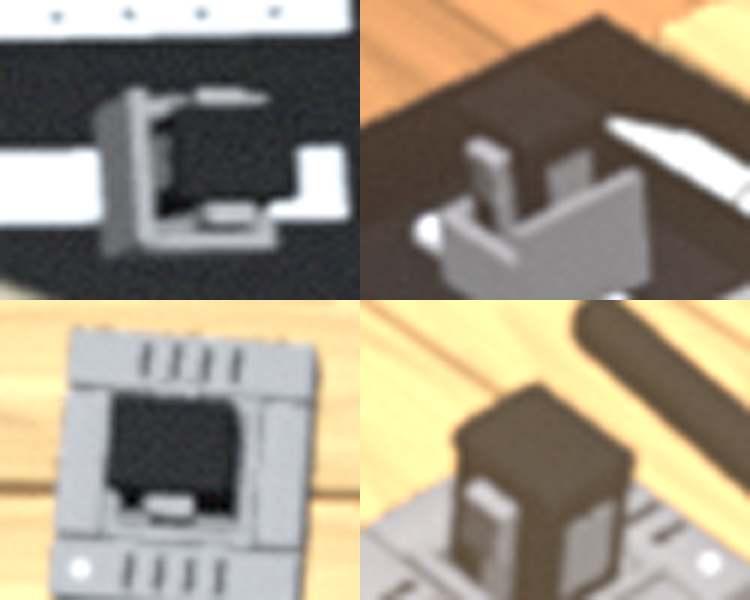

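View pics/h3.png

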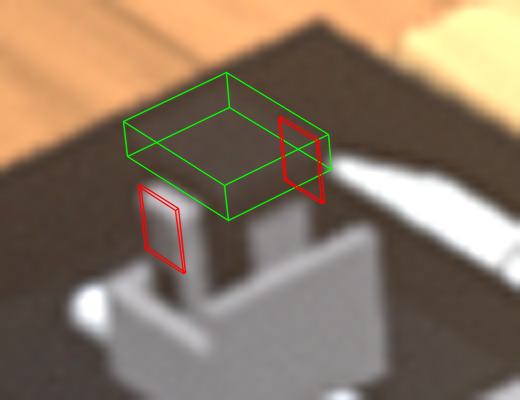

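View pics/h2.png

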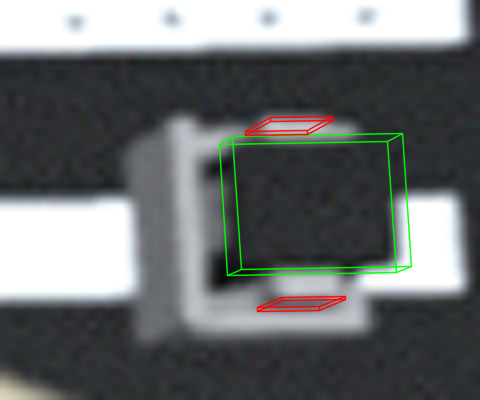

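Run:
```python
from h import *
t=np.mean([get_image("top").astype(float) for _ in range(4)],0)[:,:,::-1]
s=np.mean([get_image("scene").astype(float) for _ in range(4)],0)[:,:,::-1]
im=np.clip(t*1.7,0,255).astype(np.uint8);si=np.clip(s*2.5,0,255).astype(np.uint8)
G,R_,Y=(0,255,0),(0,0,255),(0,255,255)
for z,n in((.096,"home"),(.106,"up")):
  p=[.5945,-.2445,z,.0435]
  B=[((-.019,.019,-.024,.024,.086,.098),G),((-.026,.026,-.009,.009,.086,.086),R_),((-.0205,.0205,-.009,.009,.086,.086),Y)]
  overlay(im,"top",p,B,(445,205,45,42),9,"pics/i_%s.png"%n)
  overlay(si,"scene",p,B,(195,120,45,42),9,"pics/j_%s.png"%n)
L=[cv2.imread("pics/%s_%s.png"%(a,b)) for b in("home","up") for a in "ij"]
cv2.imwrite("pics/k.png",cv2.resize(np.vstack([np.hstack(L[:2]),np.hstack(L[2:])]),None,fx=.78,fy=.78,interpolation=cv2.INTER_AREA))
```

```text
(no output)
```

View pics/k.png

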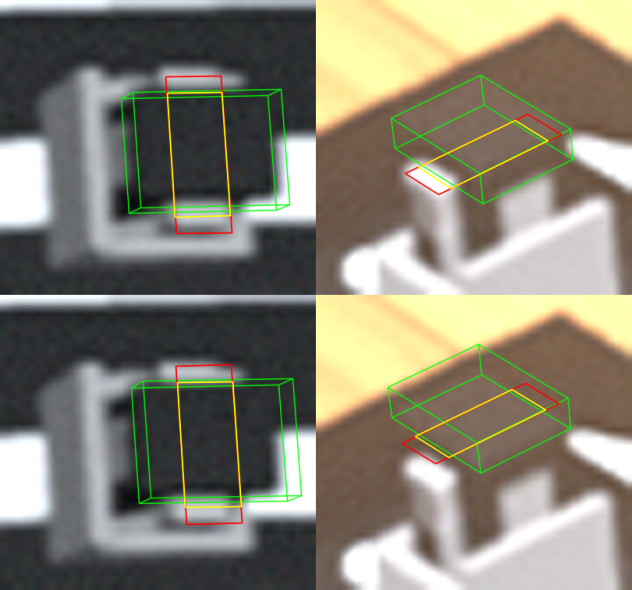

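```bash
python3 -c "
from rig import *
print(observe()['time_s'],observe()['ft_force']);print(close_job())"
```

```text
13.4 [-0.79593645 -0.17195379  0.60036702]
the job is handed in; nothing more can be done
None
```

The battery pack is out of the charger and sitting upright in the case's cradle, released with both tabs out. I handed the job in at 13.4 s of robot time with the gripper clear of everything.

**Lift:** I pinched both tabs with a 40 N grip setting and lifted straight up. The wrist readings during the lift showed only the pack's weight, about 2.5 N.

**Cradle position:** I carried the pack to the -y side of the cradle, then felt for its +y wall. It touched at about 5 N, at y = -0.2414, which agrees with the camera estimate. I backed off 1.5 mm and lowered.

**Seating:** The pack met the socket floor at tool height 0.153 m with about 7 N. That is the same height at which it was gripped in the charger, and both socket floors are the same height.

**Final pictures:** The tabs line up with the "home, tabs out" model and not with one drawn 10 mm higher. I did not tug on the pack to test the latch.

**Disagreements:**
- The gripper read 37.7 mm when pinched instead of 41 mm. I took this as a sensor or pad offset because the catches came free without resistance.
- The cameras put the step height anywhere from 94 to 101 mm, so I relied on touch for height.
- In the last top view the pack's cap sat about 2 to 3 mm to one side in y of where I had drawn it, though the tabs matched.
- I did not look at the hammer, plumb bob and hook strip again up close. None of the moves went near them.

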